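# Clear the proofing press and pull a proof

## Task

A tall, narrow spoilt block is in the way on the bed of the hand proofing press: put it in the open wooden crate. Then swing the press's hinged cover down gently onto the flat block that stays in its register corner, and press on the round pad of the cover with about 15 N for a second, never hard enough to crush the block. Leave the cover lying closed on the block, keep the flat block in its place, and do not disturb the spare block, jar, bottle or disc.

Things in the scene. Friction and masses are not known exactly. Their poses are not given: they have to be found in the camera images.
- press: hand proofing press, fixed: plywood bed 260 x 270 mm (its x by y), top face 35 mm above the table. Origin on the table under the bed's centre, z up. The hinge line runs along x at y = +130 mm; the -y side is open. Two hinge posts at x = +-105, y = 147 mm reach 63 mm above the table. Two aluminium strips 10 mm high, 1 to 3 mm from the flat block's +x and +y sides, are its register corner.
- press_hinge (a point): middle of the hinge line, 57 mm above the table
- cover_hinge (a joint): angle of the cover in rad: 0 = level, shut on the flat block; 1.57 = upright; grows as it opens, range -0.06 to 1.9. A stiff friction hinge (about 1 N m): the cover stays wherever it is left and needs about 5 N at its free edge to move when upright, 0.5 to 2 N when almost level. It has no latch and no spring.
- cover: plywood cover board, grey felt underneath, two steel straps, about 0.6 kg. Origin on the hinge line, x along the hinge (the press's x), -y towards the free edge, z out of the outer face (up when shut). Board: x +-110 mm, y from -15 to -240 mm, underside at z = 0, outer face at z = 12 mm. No handle: push it by its outer face.
- cover_pad (a point): centre of the top of the round wooden pressing pad (70 mm across, 6 mm high) on the cover's outer face, 110 mm from the hinge line; it lies right above the flat block's middle when the cover is shut
- cover_edge (a point): middle of the cover's free edge, on the outer face, 240 mm from the hinge line
- print_block: flat block 120 x 80 x 22 mm (x, y, z), blue-grey lino on wood with a motif, 0.2 kg, loose, lying in the register corner on the bed. Origin at the centre of its underside, z up. The cover comes to rest on its top face; its top is level with the hinge line. It is rigid: presses of 10 to 20 N on the pad suit it, bumps or presses over 30 N may crush it.
- tall_block: the spoilt block: 130 x 45 x 42 mm (x, y, z), lino on wood, about 0.2 kg, loose, lying on the bed near the open side. Origin at the centre of its underside, z up. While it is there the cover cannot close.
- crate: open wooden crate 220 x 180 x 75 mm (x, y, z), walls and floor 8 mm, fixed on the table. Origin at the centre of its underside, z up.
- crate_in (a point): centre of the crate's inner floor, 8 mm above the table
- spare_block: bystander: unused block 100 x 70 x 22 mm on the table
- ink_jar: bystander: jar 64 mm across, 70 mm high, standing between press and crate
- cleaner: bystander: bottle 60 mm across, 170 mm high, standing at the far side
- stone_disc: bystander: dark disc 90 mm across, 16 mm high
Things that resemble listed ones, but are neither listed nor needed, are in the scene too. Leave any green look-alike of the tall_block alone.

How it is judged:
By the outcome, as a careful person would: the job done as asked, in the order asked, and still so for the second after the job is handed in, with the robot touching nothing.
It also fails if it takes over 72 s, if anything falls off the work surface, if the arm or the gripper's body presses on something with over 40 N, if the wrist force passes 120 N, or if a joint passes its speed limit or range.

## Robot

A 6-joint arm with a two-finger parallel gripper is mounted at the origin on the work surface. World frame = base frame: x ahead of the robot, y to its left, z up, the work surface at z = 0. Lengths are in m, angles in rad, forces in N, time in s.
With the tool pointing down it reaches from about 0.275 to 0.85 m from the base axis. Payload 19 kg.
Tool frame: the origin (TCP) lies at the very end of the fingers, on their centre line; the grasp point (between the pads) lies 19 mm behind it; z points along the fingers, y is the line along which they close (so a half turn about z gives the same grasp; the last joint's range is limited). The gripper opens to 85 mm and grips with 20 to 120 N. Pads are 22 mm wide; open, the fingers measure 114 mm over their backs; the gripper's body (76 mm by 85 mm) begins 54 mm behind the grasp point. The pads swing forward as they close: fully open they stand 13 mm farther back than shut.
Start: joints at [1.172, 0.15, 1.437, -0, 1.554, -0.134], TCP at [0.15, 0.555, 0.231] pointing down, gripper open.
Joint ranges: [-2.8, 2.8], [-0.68, 2.1], [0.12, 2.68], [-1.39, 4.53], [0.16, 2.79], [-2.81, 2.81]. Speed limits (rad/s): [1.89, 1.89, 2.22, 3.01, 3.01, 3.01].

## Interface

Orientations are given as a unit quaternion [w, x, y, z].
In Python, from rig import get_state, read_camera, camera_params, sign_off gives the robot as it stands.
- The arm moves only by the tool drive_tool, never from a script. Its arguments are lists of equal length, an entry for each row: "jaw": the closure, from -1 (fully open) to 1 (shut), so that 0 is half open; "slide": the shift along the tool's x, y, z in cm, a list of three; "turn": the turn about the tool's z in degrees. In form: {"jaw": [jaw, ...], "slide": [[x, y, z], ...], "turn": [turn, ...]}. A call has 1 to 20 rows; each row shifts and turns the commanded pose from where the row before left it, along the tool's axes as they then stand; what a row does not reach is not made up. A row lasts 1/12 s, in which the tool goes at most 41.7 mm and 7.16 degrees, less where a joint would pass 70% of its speed; a pose out of reach is approached as far as the arm can. A call is refused whole if a number of a shift passes 4.17 or a number of a turn 7.16, either way. A call with a gripper value outside its range is refused whole. The fingers move at their own pace and stop on an object; the grip force is fixed at half the most. Time passes only in rows, so rows that do not move let the fingers close. It gives the time, the measured TCP pose, the force, the opening and the grip force at its end, in the units of the state.
- get_state(): the state, without advancing time (a new reading comes with each control period).
- read_camera(name): name is "scene" or "top" or "wrist"; returns the picture (480x640x3 uint8, red, green, blue); there is no depth.
- camera_params(name): a dict with "camera_matrix" (3x3 intrinsics, pixels), "k1" (the pictures are not rectified: a ray, as slopes to the right and down, at radius r is drawn at 1 + k1 r^2 times it, then the intrinsics apply), "rvec" (rotation vector, rad) and "tvec" (3), from world to camera coordinates, as OpenCV has them. Camera axes: x right, y down, z forward; pixel columns grow to the right and rows downward; lengths in m; the calibration is good to about 2 mm. A picture is of the moment at which its call begins: read the wrist's pose just before it. camera_params takes no time and is no camera call; for the wrist camera it gives the pose at the moment of the call.
- sign_off(): hands the job in; it is judged then, once.
The state is a dict: "time_s": time; "joint_pos": joint angles; "dq": joint speeds; "joint_torque": joint torques, N m; "tool_pos": TCP position; "orientation": TCP orientation; "contact_force": force on the tool from outside, world axes, zero at the start; "torque": the same for the moment, N m; "finger_gap": finger opening in m; "grip_force": force on a finger pad.
Only numpy, scipy, OpenCV 4.12 (cv2) and the standard library are available. Lean on these libraries where they do the work, as an engineer would, in place of code of your own. Each camera call takes 0.05 s, during which the arm holds its last target. There are 200 camera calls.

## Working session

There is one attempt and no reset: what is moved stays moved. The work goes in short steps, Python scripts to look and compute and a tool call to move; the robot and the scene stay as the last step left them, time stands still between calls to the robot, and variables do not carry over. Pictures are saved under pics/ and viewed, at most 10 in all, crops included, and the job is handed in when it is done.

Besides the shell and the picture viewer there is one more tool, called after ">>>" in YAML: its name, and indented under it one key for each argument. drive_tool: Moves the arm, as the interface text tells. Its arguments: {"type":"object","properties":{"jaw":{"type":"array"},"slide":{"type":"array"},"turn":{"type":"array"}},"required":["jaw","slide","turn"]}

```bash
mkdir -p pics
cat > h.py <<'E'
import numpy as np, cv2
from rig import *
def snap(cam,name):
    im=read_camera(cam); cv2.imwrite(f'pics/{name}.png',cv2.cvtColor(im,cv2.COLOR_RGB2BGR)); return im
def px2w(p,uv,z):
    K=np.array(p['camera_matrix']);R=cv2.Rodrigues(np.array(p['rvec'],float))[0];t=np.array(p['tvec'],float).ravel()
    d=np.array([k1:=p['k1'],0,0,0],float)
    uv=np.array(uv,float).reshape(-1,1,2)
    n=cv2.undistortPoints(uv,K,d).reshape(-1,2)
    c=-R.T@t; r=np.c_[n,np.ones(len(n))]@R
    return c+r*((z-c[2])/r[:,2])[:,None]
def w2px(p,X):
    return cv2.projectPoints(np.array(X,float).reshape(-1,1,3),np.array(p['rvec'],float),np.array(p['tvec'],float),np.array(p['camera_matrix']),np.array([p['k1'],0,0,0],float))[0].reshape(-1,2)
E
python3 - <<'E'
from h import *
snap('scene','scene');snap('top','top')
s=get_state();print({k:np.round(v,3) for k,v in s.items()})
for c in('scene','top'):
    p=camera_params(c);R=cv2.Rodrigues(np.array(p['rvec'],float))[0];print(c,p['k1'],-R.T@np.array(p['tvec']).ravel())
E
```

```text
{'time_s': np.float64(0.1), 'joint_pos': array([ 1.172,  0.151,  1.438,  0.   ,  1.554, -0.134]), 'dq': array([ 0.   , -0.001, -0.002, -0.002, -0.001, -0.   ]), 'joint_torque': array([ 3.0000e-03, -7.1437e+01, -5.7179e+01, -0.0000e+00,  7.0000e-03,
       -0.0000e+00]), 'tool_pos': array([0.15 , 0.555, 0.231]), 'orientation': array([-0.   ,  0.132,  0.991, -0.001]), 'contact_force': array([-0.15 , -0.231,  0.228]), 'torque': array([0.041, 0.026, 0.073]), 'grip_force': np.float64(0.0), 'finger_gap': np.float64(0.085)}
scene -0.019881690178282712 [ 0.88804351 -0.6791761   0.86232238]
top -0.18451623935448128 [ 0.42283137 -0.01105931  1.30786938]
```

View pics/top.png

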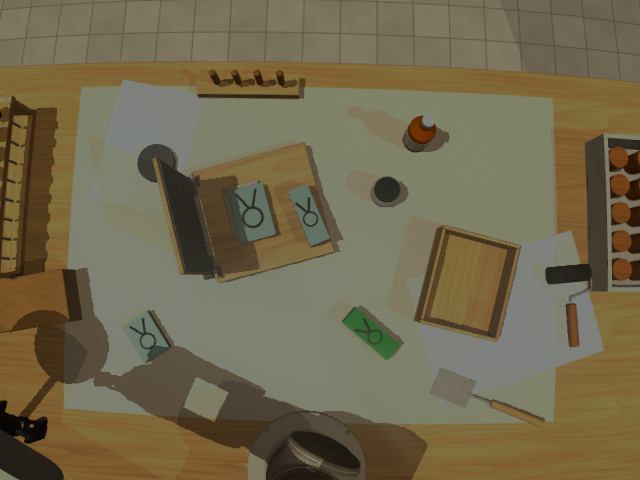

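View pics/scene.png

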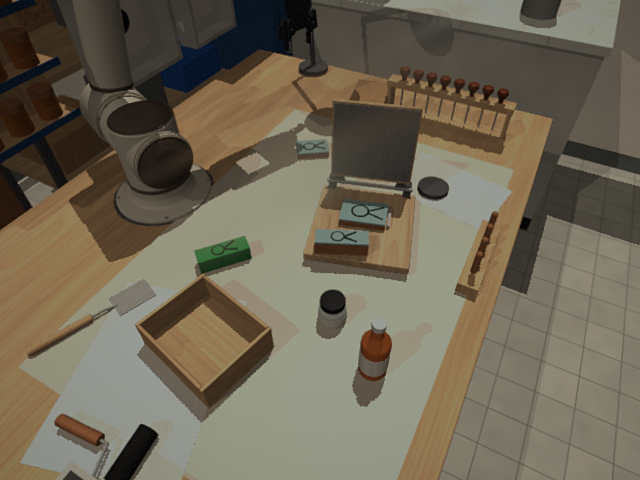

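The top view shows the press centred near (258,212) with its cover raised at the left. The crate is at (468,283), the jar at (386,191), the bottle at (421,130), the disc at (157,162) and the spare block at (147,336).

Candidates for tall_block:
- **Blue-grey bar on the bed, (309,215):** this one fits, because it lies on the bed by the open side.
- **Green bar on the table, (371,332):** the look-alike, to be left alone.
- **Flat block, (252,211):** the print_block.

I'll confirm in a crop.

Run:
```python
import cv2
im=cv2.imread('pics/top.png')
cv2.imwrite('pics/crop1.png',cv2.resize(im[135:285,150:350],None,fx=4,fy=4,interpolation=cv2.INTER_CUBIC))
```

```text
(no output)
```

View pics/crop1.png

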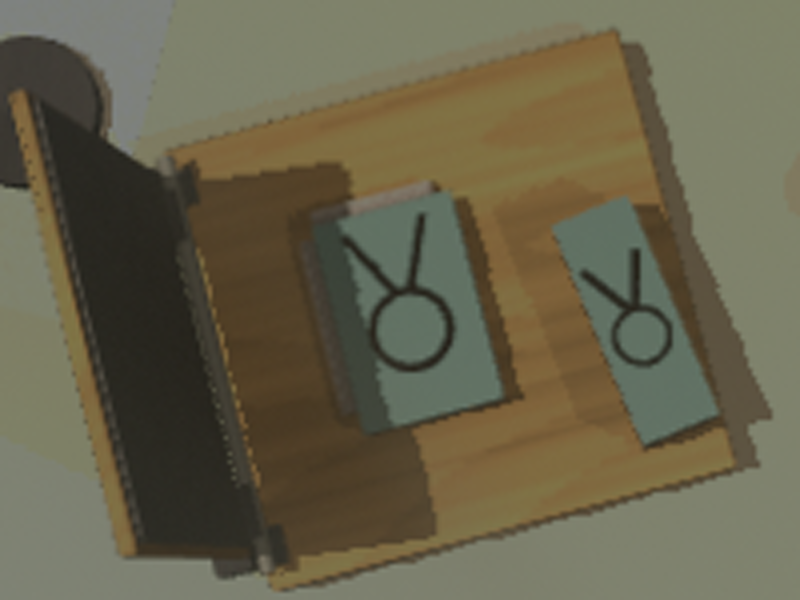

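The crop confirms a tall blue-grey bar on the bed with top corners at crop (553,228), (628,197), (720,414) and (645,446). The print_block top is at (312,218), (452,192), (505,400) and (370,434).

```bash
cat >> h.py <<'E'
def rel(world):
    "slide in cm in tool axes to move TCP to world"
    from scipy.spatial.transform import Rotation as Ro
    s=get_state();q=s['orientation'];R=Ro.from_quat([q[1],q[2],q[3],q[0]])
    return np.round(100*R.inv().apply(np.array(world)-s['tool_pos']),1)
E
python3 - <<'E'
from h import *
p=camera_params('top')
f=lambda a,z:px2w(p,(np.array(a,float)+.5)/4-.5+[150,135],z)
T=f([(553,228),(628,197),(720,414),(645,446)],.077)
P=f([(312,218),(452,192),(505,400),(370,434)],.057)
B=f([(617,30),(737,468),(275,588)],.035)
C=px2w(p,[(442,227),(520,243),(498,340),(417,321)],.075)
np.set_printoptions(precision=4,suppress=True)
for n,A in zip('TPBC',(T,P,B,C)):print(n,A.mean(0));print(A[:,:2], [np.linalg.norm(A[i]-A[i-1]).round(3) for i in range(len(A))])
an=lambda v:np.degrees(np.arctan2(v[1],v[0]))
print('long axis tall',an(T[1]-T[2]),an(T[0]-T[3]),'press x',an(B[0]-B[1]),an(B[1]-B[2])+90,'crate x?',an(C[0]-C[3]),an(C[1]-C[2]))
J=px2w(p,[(387,189)],.07);print('jar',J)
q=get_state()['orientation'];from scipy.spatial.transform import Rotation as Ro
R=Ro.from_quat([q[1],q[2],q[3],q[0]]).as_matrix();print(R)
print('tool y dir',an(R[:,1]),'x',an(R[:,0]))
E
```

```text
T [0.5733 0.0079 0.077 ]
[[ 0.623   0.0546]
 [ 0.641   0.0142]
 [ 0.5237 -0.0386]
 [ 0.5054  0.0014]] [np.float64(0.129), np.float64(0.044), np.float64(0.129), np.float64(0.044)]
P [0.5784 0.1336 0.057 ]
[[0.6289 0.19  ]
 [0.6452 0.1124]
 [0.5301 0.0792]
 [0.5094 0.153 ]] [np.float64(0.125), np.float64(0.079), np.float64(0.12), np.float64(0.077)]
B [0.5551 0.0602 0.035 ]
[[ 0.7449  0.0239]
 [ 0.4972 -0.0497]
 [ 0.4234  0.2064]] [np.float64(0.37), np.float64(0.258), np.float64(0.267)]
C [ 0.4342 -0.3471  0.075 ]
[[ 0.5543 -0.2838]
 [ 0.5234 -0.461 ]
 [ 0.3097 -0.4123]
 [ 0.3493 -0.2314]] [np.float64(0.212), np.float64(0.18), np.float64(0.219), np.float64(0.185)]
long axis tall 24.214961030354413 24.314782198076518 press x 16.548941167204774 16.07119167029947 crate x? -14.343271563297527 -12.840441771166507
jar [[ 0.6355 -0.1624  0.07  ]]
[[-0.9651  0.2617 -0.0004]
 [ 0.2617  0.9651 -0.001 ]
 [ 0.0001 -0.001  -1.    ]]
tool y dir 74.82758895170294 x 164.8275806303403
```

>>> drive_tool:
  jaw: [-1,-1,-1,-1,-1,-1,-1,-1,-1,-1,-1,-1,-1,-1]
  slide:
    - [-1.56,-2.2,-0.7]
    - [-1.56,-2.2,-0.7]
    - [-1.56,-2.2,-0.7]
    - [-1.56,-2.2,-0.7]
    - [-1.56,-2.2,-0.7]
    - [-1.56,-2.2,-0.7]
    - [-1.56,-2.2,-0.7]
    - [-1.56,-2.2,-0.7]
    - [-1.56,-2.2,-0.7]
    - [-1.56,-2.2,-0.7]
    - [-1.56,-2.2,-0.7]
    - [-1.56,-2.2,-0.7]
    - [-1.56,-2.2,-0.7]
    - [-1.56,-2.2,-0.7]
  turn: [0,0,0,0,0,0,0,0,0,0,0,0,0,0]

```text
time_s: 1.27
tool_pos: [0.2806, 0.1993, 0.3295]
orientation: [0.0, 0.132, 0.991, -0.0]
contact_force: [-0.4, 1.4, -0.2]
finger_gap: 0.0855
grip_force: 0.0
```

>>> drive_tool:
  jaw: [-1,-1,-1,-1,-1,-1,-1,-1,-1,-1,-1,-1,-1,-1,-1,-1,-1,-1,-1,-1]
  slide:
    - [-2.77,-0.9,0.3]
    - [-2.77,-0.9,0.3]
    - [-2.77,-0.9,0.3]
    - [-2.77,-0.9,0.6]
    - [-2.77,-0.9,0.9]
    - [-2.77,-0.9,1]
    - [-2.77,-0.9,1.2]
    - [-2.77,-0.9,1.2]
    - [-2.77,-0.9,1.3]
    - [-2.77,-0.9,1.3]
    - [-2.77,-0.9,1.3]
    - [-2.77,-0.9,1.3]
    - [0,0,0]
    - [0,0,0]
    - [0,0,0]
    - [0,0,0]
    - [0,0,0]
    - [0,0,0]
    - [0,0,0]
    - [0,0,0]
  turn: [0,0,0,0,0,0,0,0,0,0,0,0,-6.5,-6.5,-6.5,-6.5,-6.5,-6.9,0,0]

```text
time_s: 2.93
tool_pos: [0.5731, 0.0093, 0.219]
orientation: [-0.0, -0.208, 0.978, 0.0]
contact_force: [0.4, 0.3, -0.5]
finger_gap: 0.0852
grip_force: 0.0
```

Run:
```python
from h import *
s=get_state();print(s['joint_pos'],s['tool_pos'])
p=camera_params('wrist');snap('wrist','w1')
R=cv2.Rodrigues(np.array(p['rvec'],float))[0];print(-R.T@np.array(p['tvec']).ravel())
print(w2px(p,[(.623,.0546,.077),(.641,.0142,.077),(.5237,-.0386,.077),(.5054,.0014,.077),(.5733,.0079,.077)]))
```

```text
[-1.18106520e-01  1.51449648e-01  1.46093125e+00 -7.78914465e-05
  1.52974508e+00 -2.10799273e+00] [0.57312436 0.00930728 0.21902665]
[ 0.49884486 -0.02383131  0.36161733]
[[350.715626   296.78410029]
 [295.61742143 296.73606309]
 [290.97041963 131.53357778]
 [353.58753094 130.95546922]
 [322.72878932 219.48891398]]
```

View pics/w1.png

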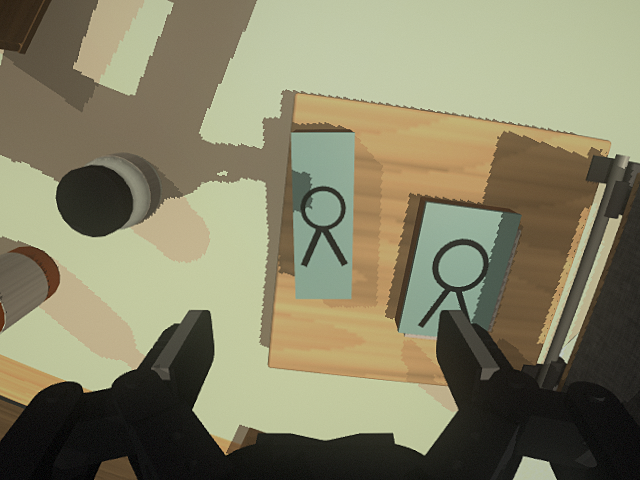

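The wrist view shows the tall block at (292..355, 130..298), centred between the fingers and within 1 px of the prediction. I'm descending to grasp it.

>>> drive_tool:
  jaw: [-1,-1,-1,-1,-1,-1,-1,-1,-1,-1,1,1,1,1,1,1,1,1]
  slide:
    - [0,0,2.2]
    - [0,0,2.2]
    - [0,0,2.2]
    - [0,0,2.2]
    - [0,0,2.2]
    - [0,0,2.2]
    - [0,0,2.2]
    - [0,0,1]
    - [0,0,0.8]
    - [0,0,0.2]
    - [0,0,0]
    - [0,0,0]
    - [0,0,0]
    - [0,0,0]
    - [0,0,0]
    - [0,0,0]
    - [0,0,0]
    - [0,0,0]
  turn: [0,0,0,0,0,0,0,0,0,0,0,0,0,0,0,0,0,0]

```text
time_s: 4.48
tool_pos: [0.5739, 0.0092, 0.0466]
orientation: [0.001, -0.21, 0.978, -0.0]
contact_force: [-0.3, 0.1, 7.2]
finger_gap: 0.0442
grip_force: 62.3
```

>>> drive_tool:
  jaw: [1,1,1,1,1,1,1,1,1,1,1,1,1]
  slide:
    - [0,0,-0.5]
    - [0,0,-1.5]
    - [0,0,-2.5]
    - [0,0,-2.5]
    - [0,0,-2.5]
    - [0,0,-2.5]
    - [0,0,-2.5]
    - [0,0,0]
    - [0,0,0]
    - [0,0,0]
    - [0,0,0]
    - [0,0,0]
    - [0,0,0]
  turn: [0,0,0,0,0,0,0,6.3,6.3,6.3,6.3,6.3,6.3]

```text
time_s: 5.57
tool_pos: [0.5731, 0.0093, 0.1908]
orientation: [0.0, 0.121, 0.993, -0.0]
contact_force: [0.5, 1.7, -2.0]
finger_gap: 0.0436
grip_force: 61.7
```

>>> drive_tool:
  jaw: [1,1,1,1,1,1,1,1,1,1,1,1,1,1,1]
  slide:
    - [0.3,-2,0]
    - [0.44,-3,0]
    - [0.44,-3,0]
    - [0.44,-3,0]
    - [0.44,-3,0]
    - [0.44,-3,0]
    - [0.44,-3,0]
    - [0.44,-3,0]
    - [0.44,-3,0]
    - [0.44,-3,0]
    - [0.44,-3,0]
    - [0.44,-3,0]
    - [0.3,-2.9,0]
    - [0,0,0]
    - [0,0,0]
  turn: [0,0,0,0,0,0,0,0,0,0,0,0,0,0,0]

```text
time_s: 6.82
tool_pos: [0.4307, -0.3474, 0.1905]
orientation: [-0.0, 0.119, 0.993, 0.0]
contact_force: [0.5, 0.8, -2.7]
finger_gap: 0.0441
grip_force: 62.0
```

Run:
```python
from h import *
snap('wrist','w2');print(rel([.434,-.347,.024]))
```

```text
[-0.3  0.  16.7]
```

View pics/w2.png

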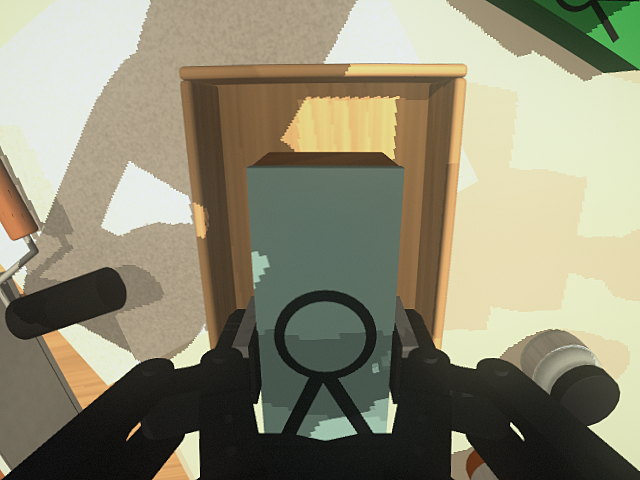

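The block hangs held and aligned over the crate, whose rim spans (180..466, 65). I'm lowering it, releasing it and retreating.

>>> drive_tool:
  jaw: [1,1,1,1,1,1,1,1,1,1,1,-1,-1,-1,-1,-1]
  slide:
    - [-0.1,0,2]
    - [-0.1,0,2]
    - [-0.1,0,2]
    - [0,0,2]
    - [0,0,2]
    - [0,0,2]
    - [0,0,2]
    - [0,0,1.5]
    - [0,0,0.8]
    - [0,0,0.4]
    - [0,0,0]
    - [0,0,0]
    - [0,0,0]
    - [0,0,0]
    - [0,0,0]
    - [0,0,0]
  turn: [0,0,0,0,0,0,0,0,0,0,0,0,0,0,0,0]

```text
time_s: 8.2
tool_pos: [0.4345, -0.3473, 0.0239]
orientation: [0.0, 0.118, 0.993, -0.0]
contact_force: [-0.5, -0.7, 0.1]
finger_gap: 0.0858
grip_force: 0.0
```

>>> drive_tool:
  jaw: [-1,-1,-1,-1,-1,-1,-1,-1,-1,-1,1,1]
  slide:
    - [0,0,-1]
    - [0,0,-2]
    - [0,0,-3]
    - [0,0,-3]
    - [0,0,-3]
    - [0,0,-3]
    - [0,0,-3]
    - [0,0,-3]
    - [0,0,-3]
    - [0,0,-3]
    - [0,0,-3]
    - [0,0,-3]
  turn: [0,0,0,0,0,0,0,0,0,0,0,0]

```text
time_s: 9.2
tool_pos: [0.4339, -0.3466, 0.3559]
orientation: [0.0, 0.118, 0.993, -0.0]
contact_force: [-0.4, -1.5, 0.0]
finger_gap: 0.0641
grip_force: 0.0
```

Run:
```python
from h import *
im=snap('top','top2');sc=snap('scene','scene2')
a=cv2.resize(im[120:350,130:530],None,fx=2,fy=2,interpolation=cv2.INTER_CUBIC)
cv2.imwrite('pics/top2c.png',a[:,:,::-1])
# cover angle candidates projected in top image
p=camera_params('top');th=np.radians(16.3);ex=np.array([np.cos(th),np.sin(th),0]);ey=np.array([-np.sin(th),np.cos(th),0])
H=np.array([.5477,.240,.057])
for a in (1.5,1.6,1.7,1.8):
    d=-np.cos(a)*ey+np.sin(a)*np.array([0,0,1]); n=np.cos(a)*np.array([0,0,1])+np.sin(a)*ey
    print(a,[w2px(p,H+sx*.11*ex+.24*d+z*n).round(0).tolist() for sx in(1,-1) for z in (0,.012)])
```

```text
1.5 [[[174.0, 151.0]], [[167.0, 153.0]], [[202.0, 268.0]], [[195.0, 270.0]]]
1.6 [[[161.0, 155.0]], [[155.0, 156.0]], [[189.0, 271.0]], [[182.0, 273.0]]]
1.7 [[[149.0, 158.0]], [[143.0, 160.0]], [[176.0, 275.0]], [[170.0, 276.0]]]
1.8 [[[138.0, 162.0]], [[132.0, 164.0]], [[164.0, 278.0]], [[159.0, 280.0]]]
```

View pics/top2c.png

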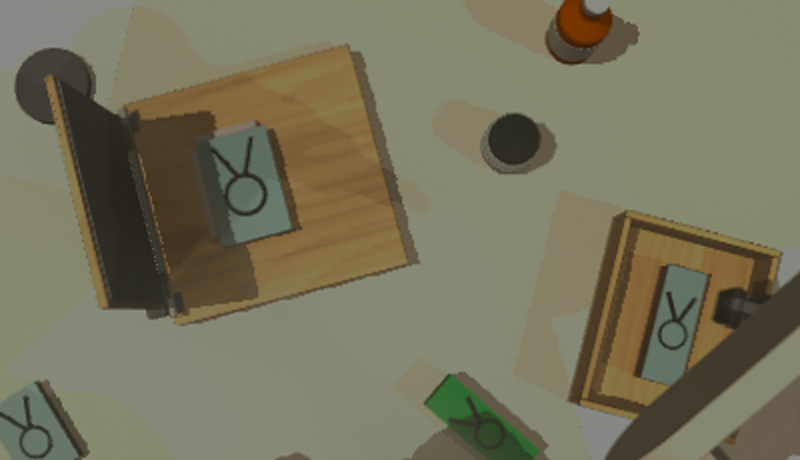

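The spoilt block lies in the crate at crop (672,325). The cover's free edge at full-image (153..159,158) corresponds to about 1.61 rad. Next I turn the tool to align with the press and pass over the cover to its back side.

>>> drive_tool:
  jaw: [1,1,1,1,1,1,1,1,1,1]
  slide:
    - [0,0,0]
    - [0,0,0]
    - [0,0,0]
    - [0,0,0]
    - [0,0,0]
    - [0,0,0]
    - [0,0,0]
    - [0,0,0]
    - [0,0,0]
    - [0,0,0]
  turn: [6.7,6.7,6.7,6.7,6.7,6.7,6.7,6.7,6.5,0]

```text
time_s: 10.13
tool_pos: [0.4341, -0.3469, 0.3537]
orientation: [0.0, 0.602, 0.799, -0.0]
contact_force: [0.1, -0.5, 0.2]
finger_gap: -0.0001
grip_force: 0.0
```

>>> drive_tool:
  jaw: [1,1,1,1,1,1,1,1,1,1,1,1,1,1,1,1,1,1,1,1]
  slide:
    - [2.98,1.36,-0.3]
    - [2.98,1.36,-0.3]
    - [2.98,1.36,-0.3]
    - [2.98,1.36,-0.3]
    - [2.98,1.36,-0.3]
    - [2.98,1.36,-0.3]
    - [2.98,1.36,-0.3]
    - [2.98,1.36,-0.3]
    - [2.98,1.36,0]
    - [2.98,1.36,0]
    - [2.98,1.36,0]
    - [2.98,1.36,0]
    - [2.98,1.36,0]
    - [2.98,1.36,0]
    - [2.98,1.36,0]
    - [2.98,1.36,0]
    - [2.98,1.36,0]
    - [2.98,1.36,0]
    - [2.98,1.36,0]
    - [2.98,1.36,0]
  turn: [0,0,0,0,0,0,0,0,0,0,0,0,0,0,0,0,0,0,0,0]

```text
time_s: 11.8
tool_pos: [0.5274, 0.303, 0.3776]
orientation: [0.0, 0.598, 0.802, -0.0]
contact_force: [0.1, 0.3, 1.3]
finger_gap: 0.0
grip_force: 0.0
```

```bash
cat >> h.py <<'E'
th=np.radians(16.3);ex=np.array([np.cos(th),np.sin(th),0]);ey=np.array([-np.sin(th),np.cos(th),0]);ez=np.array([0,0,1.])
H=np.array([.5477,.240,.057])
def pf():
    s=get_state();d=s['tool_pos']-H;return np.round([d@ex,d@ey,s['tool_pos'][2]],4)
E
python3 - <<'E'
from h import *
s=get_state();print(pf(),s['orientation'],s['joint_pos'].round(2) if hasattr(s['joint_pos'],'round') else s['joint_pos'])
r=.205;w=.011;pp=None
for a in [1.61,1.5,1.4,1.3,1.2,1.1,1.0,.9,.8,.7,.6,.5,.4,.3,.2,.1,.05,0]:
    y=-r*np.cos(a)+.012*np.sin(a)+w; z=.057+r*np.sin(a)+.012*np.cos(a)
    print(a,round(y,4),round(z,4), None if pp is None else (round(100*(y-pp[0]),2),round(-100*(z-pp[1]),2)));pp=(y,z)
E
```

```text
[-0.0018  0.0661  0.3776] [ 6.67047123e-05  5.97629375e-01  8.01772490e-01 -4.39881009e-06] [ 0.39  0.22  1.06 -0.    1.86  0.11]
1.61 0.031 0.2614 None
1.5 0.0085 0.2623 (np.float64(-2.26), np.float64(-0.1))
1.4 -0.012 0.2611 (np.float64(-2.05), np.float64(0.13))
1.3 -0.0323 0.2577 (np.float64(-2.03), np.float64(0.33))
1.2 -0.0521 0.2524 (np.float64(-1.98), np.float64(0.53))
1.1 -0.0713 0.2451 (np.float64(-1.92), np.float64(0.73))
1.0 -0.0897 0.236 (np.float64(-1.84), np.float64(0.92))
0.9 -0.107 0.225 (np.float64(-1.74), np.float64(1.09))
0.8 -0.1232 0.2124 (np.float64(-1.62), np.float64(1.26))
0.7 -0.1381 0.1982 (np.float64(-1.48), np.float64(1.42))
0.6 -0.1514 0.1827 (np.float64(-1.34), np.float64(1.56))
0.5 -0.1632 0.1658 (np.float64(-1.17), np.float64(1.68))
0.4 -0.1731 0.1479 (np.float64(-1.0), np.float64(1.79))
0.3 -0.1813 0.129 (np.float64(-0.82), np.float64(1.88))
0.2 -0.1875 0.1095 (np.float64(-0.62), np.float64(1.96))
0.1 -0.1918 0.0894 (np.float64(-0.42), np.float64(2.01))
0.05 -0.1931 0.0792 (np.float64(-0.14), np.float64(1.02))
0 -0.194 0.069 (np.float64(-0.09), np.float64(1.02))
```

>>> drive_tool:
  jaw: [1,1,1,1,1,1,1,1,1,1,1,1,1,1,1,1]
  slide:
    - [0,0,1.6]
    - [0,0,2]
    - [0,0,2]
    - [0,0,2]
    - [0,0,2]
    - [0,0,1.5]
    - [0,0,0.5]
    - [-0.6,0,0]
    - [-0.6,0,0]
    - [-0.6,0,0]
    - [-0.4,0,0]
    - [-0.4,0,0]
    - [-0.4,0,0]
    - [-0.4,0,0]
    - [-0.4,0,0]
    - [-0.4,0,0]
  turn: [0,0,0,0,0,0,0,0,0,0,0,0,0,0,0,0]

```text
time_s: 13.13
tool_pos: [0.5397, 0.261, 0.2615]
orientation: [0.0, 0.599, 0.8, 0.0]
contact_force: [-0.6, 6.0, 3.4]
finger_gap: 0.0
grip_force: 2.6
```

```bash
python3 -c "
from h import *
print(pf(),get_state()['contact_force'])"
```

```text
[-0.0018  0.0224  0.2615] [-0.61160112  6.01298029  3.38664397]
```

>>> drive_tool:
  jaw: [1,1,1,1,1,1,1,1,1,1,1,1,1,1,1,1,1,1,1]
  slide:
    - [-0.49,0,0]
    - [-0.49,0,0]
    - [-0.49,0,0]
    - [-0.49,0,0]
    - [-0.49,0,0]
    - [-0.49,0,0.02]
    - [-0.49,0,0.02]
    - [-0.51,0,0.08]
    - [-0.51,0,0.08]
    - [-0.51,0,0.08]
    - [-0.51,0,0.08]
    - [-0.5,0,0.13]
    - [-0.5,0,0.13]
    - [-0.5,0,0.13]
    - [-0.5,0,0.13]
    - [-0.48,0,0.18]
    - [-0.48,0,0.18]
    - [-0.48,0,0.18]
    - [-0.48,0,0.18]
  turn: [0,0,0,0,0,0,0,0,0,0,0,0,0,0,0,0,0,0,0]

```text
time_s: 14.72
tool_pos: [0.5661, 0.1705, 0.2451]
orientation: [-0.0, 0.6, 0.8, -0.0]
contact_force: [-1.0, 3.6, -0.4]
finger_gap: -0.0002
grip_force: 1.8
```

>>> drive_tool:
  jaw: [1,1,1,1,1,1,1,1,1,1,1,1,1,1,1,1,1,1,1,1]
  slide:
    - [-0.46,0,0.23]
    - [-0.46,0,0.23]
    - [-0.46,0,0.23]
    - [-0.46,0,0.23]
    - [-0.43,0,0.27]
    - [-0.43,0,0.27]
    - [-0.43,0,0.27]
    - [-0.43,0,0.27]
    - [-0.4,0,0.32]
    - [-0.4,0,0.32]
    - [-0.4,0,0.32]
    - [-0.4,0,0.32]
    - [-0.37,0,0.36]
    - [-0.37,0,0.36]
    - [-0.37,0,0.36]
    - [-0.37,0,0.36]
    - [-0.33,0,0.39]
    - [-0.33,0,0.39]
    - [-0.33,0,0.39]
    - [-0.33,0,0.39]
  turn: [0,0,0,0,0,0,0,0,0,0,0,0,0,0,0,0,0,0,0,0]

```text
time_s: 16.38
tool_pos: [0.5884, 0.0943, 0.182]
orientation: [-0.0, 0.6, 0.8, -0.0]
contact_force: [-0.1, 0.7, 2.3]
finger_gap: -0.0002
grip_force: 1.3
```

```bash
python3 -c "
from h import *
print(pf(),get_state()['contact_force'])
im=snap('scene','sc3');cv2.imwrite('pics/sc3c.png',cv2.resize(im[60:290,230:530],None,fx=2,fy=2)[:,:,::-1])"
```

```text
[-0.0018 -0.1513  0.182 ] [-0.05800297  0.66281868  2.25021586]
```

View pics/sc3c.png

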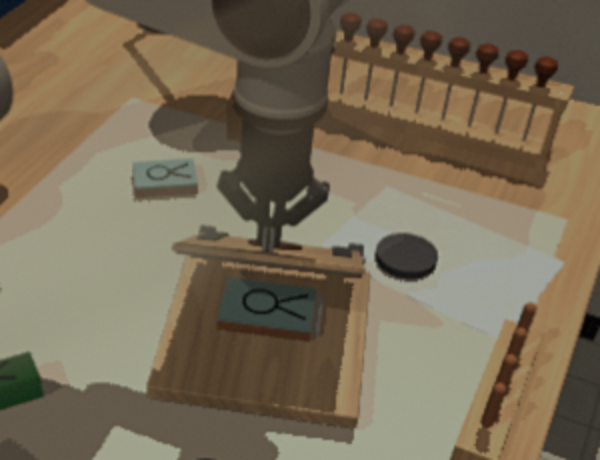

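The cover is following the finger (edge at crop (175..360,245..270)), and the flat block at (268,308) is undisturbed. I'm continuing and slowing near the end.

>>> drive_tool:
  jaw: [1,1,1,1,1,1,1,1,1,1,1,1,1,1,1,1,1,1,1,1]
  slide:
    - [-0.29,0,0.42]
    - [-0.29,0,0.42]
    - [-0.29,0,0.42]
    - [-0.29,0,0.42]
    - [-0.25,0,0.45]
    - [-0.25,0,0.45]
    - [-0.25,0,0.45]
    - [-0.25,0,0.45]
    - [-0.2,0,0.47]
    - [-0.2,0,0.47]
    - [-0.2,0,0.47]
    - [-0.2,0,0.47]
    - [-0.15,0,0.49]
    - [-0.15,0,0.49]
    - [-0.15,0,0.49]
    - [-0.15,0,0.49]
    - [-0.1,0,0.4]
    - [-0.1,0,0.4]
    - [-0.1,0,0.3]
    - [-0.1,0,0.3]
  turn: [0,0,0,0,0,0,0,0,0,0,0,0,0,0,0,0,0,0,0,0]

```text
time_s: 18.1
tool_pos: [0.5994, 0.0566, 0.0949]
orientation: [-0.0, 0.599, 0.8, -0.0]
contact_force: [-1.2, 1.5, 2.0]
finger_gap: 0.0003
grip_force: 0.9
```

>>> drive_tool:
  jaw: [1,1,1,1,1,1,1,1]
  slide:
    - [-0.05,0,0.2]
    - [-0.05,0,0.2]
    - [-0.05,0,0.2]
    - [-0.05,0,0.2]
    - [-0.05,0,0.2]
    - [-0.05,0,0.2]
    - [0,0,0.2]
    - [0,0,0.2]
  turn: [0,0,0,0,0,0,0,0]

```text
time_s: 18.77
tool_pos: [0.6005, 0.0534, 0.0792]
orientation: [0.0, 0.6, 0.8, -0.0]
contact_force: [-0.1, -2.2, 2.0]
finger_gap: -0.0005
grip_force: 1.0
```

>>> drive_tool:
  jaw: [1,1,1,1,1,1,1]
  slide:
    - [0,0,0.1]
    - [0,0,0.1]
    - [0,0,0.1]
    - [0,0,0.1]
    - [0,0,0.1]
    - [0,0,0.1]
    - [0,0,0.1]
  turn: [0,0,0,0,0,0,0]

```text
time_s: 19.35
tool_pos: [0.6004, 0.0536, 0.0722]
orientation: [0.0, 0.6, 0.8, -0.0]
contact_force: [-0.1, -2.3, 3.0]
finger_gap: 0.0001
grip_force: 1.0
```

>>> drive_tool:
  jaw: [1,1,1]
  slide:
    - [0,0,0.05]
    - [0,0,0.05]
    - [0,0,0.05]
  turn: [0,0,0]

```text
time_s: 19.6
tool_pos: [0.6004, 0.0536, 0.0708]
orientation: [0.0, 0.6, 0.8, -0.0]
contact_force: [0.5, -0.2, 1.6]
finger_gap: -0.0001
grip_force: 1.0
```

>>> drive_tool:
  jaw: [1,1,1]
  slide:
    - [0,0,0.05]
    - [0,0,0.05]
    - [0,0,0.0]
  turn: [0,0,0]

```text
time_s: 19.85
tool_pos: [0.6003, 0.0537, 0.0697]
orientation: [-0.0, 0.6, 0.8, -0.0]
contact_force: [0.7, -0.4, 1.4]
finger_gap: -0.0002
grip_force: 0.3
```

>>> drive_tool:
  jaw: [1,1]
  slide:
    - [0,0,0.03]
    - [0,0,0.03]
  turn: [0,0]

```text
time_s: 20.02
tool_pos: [0.6003, 0.0537, 0.0692]
orientation: [-0.0, 0.6, 0.8, -0.0]
contact_force: [-0.0, -1.1, 2.3]
finger_gap: -0.0002
grip_force: 1.0
```

>>> drive_tool:
  jaw: [1,1]
  slide:
    - [0,0,0.03]
    - [0,0,0.02]
  turn: [0,0]

```text
time_s: 20.18
tool_pos: [0.6004, 0.0537, 0.069]
orientation: [0.0, 0.6, 0.8, -0.0]
contact_force: [-2.5, -1.4, 9.0]
finger_gap: 0.0001
grip_force: 4.6
```

Contact at 9 N with z = 0.069, so the cover is shut on the block. Next I lift and move over the pad.

>>> drive_tool:
  jaw: [1,1,1,1,1,1,1,1,1,1,1]
  slide:
    - [0,0,-0.3]
    - [0,0,-1]
    - [0,0,-2]
    - [1.4,0.2,0]
    - [1.4,0,0]
    - [1.4,0,0]
    - [1.4,0,0]
    - [1.4,0,0]
    - [1.4,0,0]
    - [0,0,1]
    - [0,0,1]
  turn: [0,0,0,0,0,0,0,0,0,0,0]

```text
time_s: 21.1
tool_pos: [0.5785, 0.1359, 0.0813]
orientation: [0.0, 0.599, 0.801, 0.0]
contact_force: [-0.1, -1.6, 0.1]
finger_gap: 0.0002
grip_force: 0.0
```

```bash
python3 -c "
from h import *
print(pf(),get_state()['contact_force'])
im=snap('scene','sc4');cv2.imwrite('pics/sc4c.png',cv2.resize(im[110:290,260:460],None,fx=3,fy=3)[:,:,::-1])"
```

```text
[ 0.0004 -0.1085  0.0813] [-0.05648144 -1.60671352  0.05268728]
```

View pics/sc4c.png

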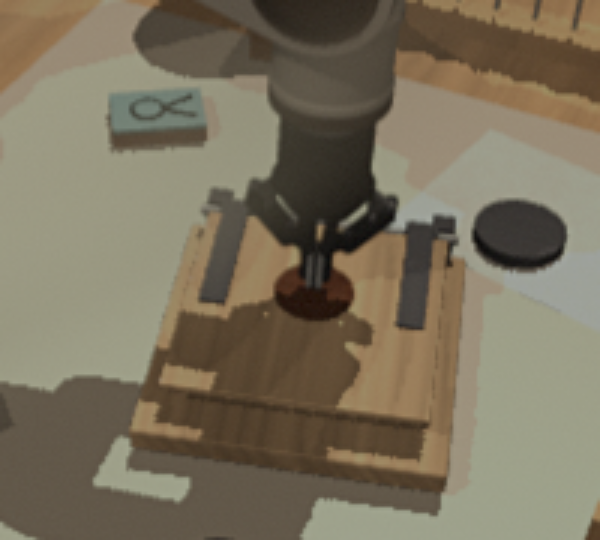

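The cover is level, with the finger over the round pad at crop (314,290). I'm pressing down gradually.

>>> drive_tool:
  jaw: [1,1,1,1,1,1]
  slide:
    - [0,0,0.15]
    - [0,0,0.1]
    - [0,0,0.1]
    - [0,0,0.1]
    - [0,0,0.05]
    - [0,0,0.03]
  turn: [0,0,0,0,0,0]

```text
time_s: 21.65
tool_pos: [0.5788, 0.1346, 0.0765]
orientation: [0.0, 0.6, 0.8, 0.0]
contact_force: [0.0, -0.5, 0.4]
finger_gap: -0.0003
grip_force: 0.0
```

>>> drive_tool:
  jaw: [1,1]
  slide:
    - [0,0,0.03]
    - [0,0,0.03]
  turn: [0,0]

```text
time_s: 21.82
tool_pos: [0.5787, 0.1348, 0.0759]
orientation: [0.0, 0.6, 0.8, 0.0]
contact_force: [0.6, -0.2, -0.1]
finger_gap: -0.0003
grip_force: 0.0
```

>>> drive_tool:
  jaw: [1,1]
  slide:
    - [0,0,0.03]
    - [0,0,0.03]
  turn: [0,0]

```text
time_s: 21.98
tool_pos: [0.5787, 0.1348, 0.0752]
orientation: [0.0, 0.6, 0.8, -0.0]
contact_force: [-0.5, 0.7, -0.1]
finger_gap: 0.0003
grip_force: 0.0
```

>>> drive_tool:
  jaw: [1,1]
  slide:
    - [0,0,0.02]
    - [0,0,0.01]
  turn: [0,0]

```text
time_s: 22.15
tool_pos: [0.5787, 0.1348, 0.075]
orientation: [0.0, 0.6, 0.8, -0.0]
contact_force: [-1.7, -0.2, 3.4]
finger_gap: -0.0002
grip_force: 2.0
```

>>> drive_tool:
  jaw: [1,1]
  slide:
    - [0,0,0.01]
    - [0,0,0.01]
  turn: [0,0]

```text
time_s: 22.32
tool_pos: [0.5787, 0.1348, 0.075]
orientation: [0.0, 0.6, 0.8, 0.0]
contact_force: [-2.3, 0.1, 7.3]
finger_gap: 0.0002
grip_force: 3.7
```

>>> drive_tool:
  jaw: [1,1,1]
  slide:
    - [0,0,0.01]
    - [0,0,0.01]
    - [0,0,0]
  turn: [0,0,0]

```text
time_s: 22.57
tool_pos: [0.5787, 0.1348, 0.075]
orientation: [0.0, 0.6, 0.8, 0.0]
contact_force: [-3.2, -0.2, 8.7]
finger_gap: 0.0
grip_force: 4.2
```

>>> drive_tool:
  jaw: [1,1,1]
  slide:
    - [0,0,0.02]
    - [0,0,0.01]
    - [0,0,0]
  turn: [0,0,0]

```text
time_s: 22.82
tool_pos: [0.5787, 0.1348, 0.075]
orientation: [0.0, 0.6, 0.8, 0.0]
contact_force: [-5.6, 0.3, 12.5]
finger_gap: 0.0003
grip_force: 6.1
```

>>> drive_tool:
  jaw: [1,1,1]
  slide:
    - [0,0,0.01]
    - [0,0,0.01]
    - [0,0,0]
  turn: [0,0,0]

```text
time_s: 23.07
tool_pos: [0.5787, 0.1349, 0.075]
orientation: [0.0, 0.599, 0.8, 0.0]
contact_force: [-6.4, -1.3, 15.2]
finger_gap: 0.0001
grip_force: 7.3
```

>>> drive_tool:
  jaw: [1,1,1,1,1,1,1,1,1,1,1,1]
  slide:
    - [0,0,0]
    - [0,0,0]
    - [0,0,0]
    - [0,0,0]
    - [0,0,0]
    - [0,0,0]
    - [0,0,0]
    - [0,0,0]
    - [0,0,0]
    - [0,0,0]
    - [0,0,0]
    - [0,0,0]
  turn: [0,0,0,0,0,0,0,0,0,0,0,0]

```text
time_s: 24.07
tool_pos: [0.5787, 0.1348, 0.075]
orientation: [0.0, 0.6, 0.8, 0.0]
contact_force: [-6.7, -0.8, 13.9]
finger_gap: -0.0003
grip_force: 7.3
```

Held about 14–15 N for over a second. I'm holding a little longer, then retreating slowly.

>>> drive_tool:
  jaw: [1,1,1,1,1,1,1,1,1,1,1,1,1,1,1,1]
  slide:
    - [0,0,0]
    - [0,0,0]
    - [0,0,0]
    - [0,0,-0.1]
    - [0,0,-0.2]
    - [0,0,-0.5]
    - [0,0,-2]
    - [0,0,-3]
    - [0,0,-3]
    - [0,0,-3]
    - [0,0,-3]
    - [-3,0,-1]
    - [-3,0,0]
    - [-3,0,0]
    - [-3,0,0]
    - [-3,0,0]
  turn: [0,0,0,0,0,0,0,0,0,0,0,0,0,0,0,0]

```text
time_s: 25.4
tool_pos: [0.621, -0.0105, 0.2324]
orientation: [0.0, 0.599, 0.8, 0.0]
contact_force: [0.2, -0.1, -0.2]
finger_gap: -0.0001
grip_force: 0.0
```

>>> drive_tool:
  jaw: [1,1,1,1,1,1]
  slide:
    - [-3,0,0]
    - [-3,0,0]
    - [-3,0,0]
    - [-3,0,0]
    - [0,0,0]
    - [0,0,0]
  turn: [0,0,0,0,0,0]

```text
time_s: 25.9
tool_pos: [0.6546, -0.1257, 0.2316]
orientation: [-0.0, 0.6, 0.8, -0.0]
contact_force: [0.2, -0.2, -0.7]
finger_gap: 0.0
grip_force: 0.0
```

```bash
python3 -c "
from h import *
a=snap('top','t5')[90:390,100:540];b=snap('scene','s5')[120:400,130:530]
cv2.imwrite('pics/f.png',cv2.resize(np.vstack([a[:,:400],b]),None,fx=1,fy=1)[:,:,::-1])"
```

```text
(no output)
```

View pics/f.png

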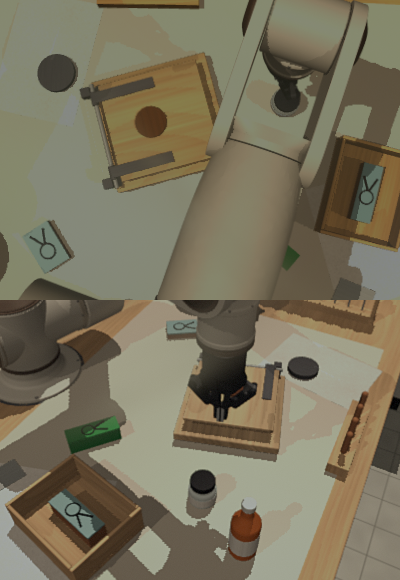

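The cover lies closed (pad at (151,122)) and the tall block is in the crate at (367,193). The jar, bottle, disc, spare block and green block are undisturbed.

```bash
python3 -c "
from rig import sign_off
print(sign_off())"
```

```text
the job is handed in; nothing more can be done
None
```

The job is done and handed in: the spoilt block is in the crate, the cover was swung down onto the flat block and pressed on its pad with about 14–15 N for over a second, then left closed; the last pictures show no bystander moved, but the flat block is hidden under the cover, so I could not see its final position.

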